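# Seat a biscuit tin's lid in the sprung bench press

## Robot

A 6-joint arm with a two-finger parallel gripper is mounted at the origin on the work surface. World frame = base frame: x ahead of the robot, y to its left, z up, the work surface at z = 0. Lengths are in mm, angles in rad, forces in N, time in s.
With the tool pointing down it reaches from about 400 to 925 mm from the base axis. Payload 12.5 kg.
Tool frame: the origin (TCP) lies at the very end of the fingers, on their centre line; the grasp point (between the pads) lies 19 mm behind it; z points along the fingers, y is the direction in which the jaws open and shut (so a half turn about z gives the same grasp; the last joint's range is limited). The gripper opens to 95 mm and grips with 3 to 60 N. Pads are 20 mm wide; open, the fingers measure 119 mm over their backs; the gripper's body (75 mm by 180 mm) begins 59 mm behind the grasp point.
Start: joints at [1.107, 0.491, 1.559, -0, 1.092, -0.106], TCP at [218.868, 585.443, 214.661] pointing down, gripper open.
Joint ranges: [-3.1, 3.1], [-0.84, 2.19], [0.05, 2.79], [-1.13, 4.28], [0.06, 2.93], [-2.69, 2.69]. Speed limits (rad/s): [2.22, 2.22, 2.79, 3.14, 3.14, 3.14].

## Interface

Orientations are given as [roll, pitch, yaw] about the fixed x, y, z axes, in that order (R = Rz(yaw) Ry(pitch) Rx(roll)).
In Python, from cell import env gives the robot as it stands.
- The arm moves only by the shell command python3 -m pendant 'ROWS'. ROWS is JSON, a list that holds one entry, the list of rows, each a list of 5 numbers: the opening, from 0 (shut) to 1 (fully open), then the shift along the tool's x, y, z in m, then the turn about the tool's z in rad. A call has exactly 8 rows; each row is the pose to reach, as a shift and turn from the pose commanded when the call began, along the tool's axes at that moment; what a row does not reach only later rows make up. A row lasts 1/10 s, in which the tool goes at most 50 mm and 8.59 degrees, less where a joint would pass 70% of its speed; a pose out of reach is approached as far as the arm can. A call with a gripper value outside its range is refused whole. The fingers move at their own pace and stop on an object; the grip force is fixed at half the most. Time passes only in rows, so rows that repeat a pose let the fingers close, or fill a call up. It gives the time, the measured TCP pose, the force and the opening at its end, in the units of the state.
- env.state(): the state, without advancing time (a new reading comes with each control period).
- env.read_camera(name): name is "scene" or "side" or "wrist"; returns a dict with "image" (400x640x3 uint8, blue, green, red), "range_z" (400x640 float32, mm along the optical axis (not along the pixel's ray), 0 where there is no reading), "fx", "fy", "cx", "cy" (pixels), "rvec" (rotation vector, rad) and "tvec" (3), from world to camera coordinates, as OpenCV has them; the wrist camera has in their place "tool_from_camera" (4x4, takes a point from camera to tool coordinates, whose origin is the TCP and whose axes are the flange's). Camera axes: x right, y down, z forward; pixel columns grow to the right and rows downward; lengths in mm; the calibration is good to about 2 mm. A picture is of the moment at which its call begins: read the wrist's pose just before it.
- env.job_done(): hands the job in, once; it reports no verdict.
The state is a dict: "t": time; "joints": joint angles; "qvel": joint speeds; "tau": joint torques, N m; "eef_pos": TCP position; "tcp_rot": TCP orientation; "ft_force": force on the tool from outside, world axes, zero at the start; "moment": the same for the moment, N m; "opening": opening from 0.0 (shut) to 1.0 (fully open).
Only numpy, scipy, OpenCV 4.12 (cv2) and the standard library are available. Lean on these libraries where they do the work, as an engineer would, in place of code of your own. Each camera call takes 0.05 s, during which the arm holds its last target. There are 200 camera calls.

## Task

On the bakery bench stand two hand lid presses; one has a biscuit tin in it whose lid is not yet fully on. Push that press's arm down by its handle plate until the lid is fully home, then ease the arm all the way back up against its spring, taking two seconds or more, never letting it snap back. Leave the other, empty press alone and the tin in its nest.

Things in the scene. Friction and masses are not known exactly. Their poses are not given: they have to be found in the camera images.
- press_handle (a point): Centre of the top face of the handle plate (black, 75 mm along the arm, 62 wide, 10 thick) at the free end of the arm of the press that holds the tin; about 216 mm over the bench when up, the press's highest part. Its x axis runs along the arm to the hinge at the press's far end, y across, z out of the plate. From up to level it goes 106 mm down and 33 mm horizontally away from the hinge.
- press_arm (a joint): Angle of that arm (steel bar, 22 mm wide), rad: 0 fully up, where its spring puts it (then tilted 0.5 up from level); grows as it is pushed down; 0.5 is level, lid home, hard stop there. Pushing the handle takes 4 N at first, about 12 N at the end. Let go, it flies up; a return faster than 1.2 rad/s is snapping back.
- lid_top (a point): Centre of the top of the lid of the tin under that arm: round plain steel tin, 76 mm in diameter, lid 80 mm, standing loose in a shallow ring (the nest, 7 mm high) on the press's base plate (260 x 110 x 18 mm). The lid's top is about 84 mm over the bench at the start, 76 mm when home. The arm's round rubber pad (40 mm) presses on it.
- lid (a joint): How far the lid has been pressed onto the tin, m: about 0 at the start, 0.008 fully home. A tight fit: it takes 5 N to move and stays where it is left.
- spare_arm (a joint): Angle of the arm of the other, identical press, which is empty: 0 up. To be left alone.
Not all that is in view belongs to the job. Leave any green or yellow look-alike of the part that bears lid_top alone.

How it is judged (in metres and radians):
On the way:
1. the arm is down and the lid is pressed home under it (value of joint press_arm above 0.44 rad and value of joint lid above 0.0065 m), for 0.2 s.
At the end, for the whole second after the job is handed in: The lid is home (within 1.5 mm) on the tin, the tin still stands in its nest (lid top within 20 mm of where it began), and both presses' arms are fully up (within 0.03 rad) (value of joint lid above 0.0065 m and value of joint each of press_arm, spare_arm below 0.03 rad and distance of lid_top from where it was at the start of the episode below 0.02 m); the robot touches nothing.
It fails at once if the arm returned faster than 1.2 rad/s: it snapped back (velocity of joint press_arm below -1.2 rad/s).
It fails at once if the empty press was worked (value of joint spare_arm above 0.15 rad).
It also fails if it takes over 38 s, if anything falls off the work surface, if the arm or the gripper's body presses on something with over 40 N, if the wrist force passes 120 N, or if a joint passes its speed limit or range.

## Working session

There is one attempt and no reset: what is moved stays moved. The work goes in short steps, Python scripts to look and compute and a shell command to move; the robot and the scene stay as the last step left them, time stands still between calls to the robot, and variables do not carry over. Pictures are saved under pics/ and viewed, about 8 in all and at most 12, crops included, and the job is handed in when it is done.

```bash
mkdir -p pics; ls
cat > h.py <<'E'
import numpy as np,cv2
from cell import env
def cam(n):
    s=env.state(); c=env.read_camera(n)
    if "rvec" in c:
        R=cv2.Rodrigues(np.array(c["rvec"],float))[0]; t=np.array(c["tvec"],float).ravel()
        c["R"]=R.T; c["o"]=-R.T@t
    else:
        from scipy.spatial.transform import Rotation as Ro
        T=np.array(c["tool_from_camera"]); W=Ro.from_euler("xyz",s["tcp_rot"]).as_matrix()
        c["R"]=W@T[:3,:3]; c["o"]=W@T[:3,3]+np.array(s["eef_pos"])
    return c
def ray(c,u,v): return c["R"]@np.array([(u-c["cx"])/c["fx"],(v-c["cy"])/c["fy"],1])
def plane(c,u,v,z):
    d=ray(c,u,v); return c["o"]+d*(z-c["o"][2])/d[2]
def cloud(c):
    v,u=np.mgrid[:400,:640]; z=c["range_z"]
    P=np.stack([(u-c["cx"])/c["fx"]*z,(v-c["cy"])/c["fy"]*z,z],-1)
    return P@c["R"].T+c["o"]
E
python3 - <<'E'
from h import *
print(env.state())
for n in("scene","side"):
    c=cam(n); cv2.imwrite(f"pics/{n}0.png",c["image"]); print(n,c["o"],c["fx"])
    np.save(f"pics/{n}0.npy",cloud(c).astype(np.float32))
E
```

```text
pics
{'t': 0.0, 'joints': array([ 1.10741241e+00,  4.91553576e-01,  1.55945765e+00, -3.08763227e-05,
        1.09172940e+00, -1.05620687e-01]), 'qvel': array([ 1.49366640e-03, -9.33450289e-04,  7.58078906e-05,  1.97625597e-04,
       -1.21967434e-03, -6.78040566e-05]), 'tau': array([ 1.95488225e-03, -6.12638927e+01, -2.58186257e+01,  6.93158386e-02,
        4.82391589e-02, -6.36983236e-05]), 'eef_pos': array([218.74482175, 585.19617982, 214.06265147]), 'tcp_rot': array([-3.14044819e+00, -9.37933304e-05,  2.78384362e+00]), 'ft_force': array([-0.23228242,  1.02972787, -0.62495103]), 'moment': array([-0.00581402, -0.01873653, -0.00398513]), 'opening': 0.996757534900695}
scene [1391.50751713   72.68720403  864.10937225] 515.1971507842507
side [ 179.54053914 -487.55853858  567.63237028] 379.5899533662781
```

View pics/scene0.png

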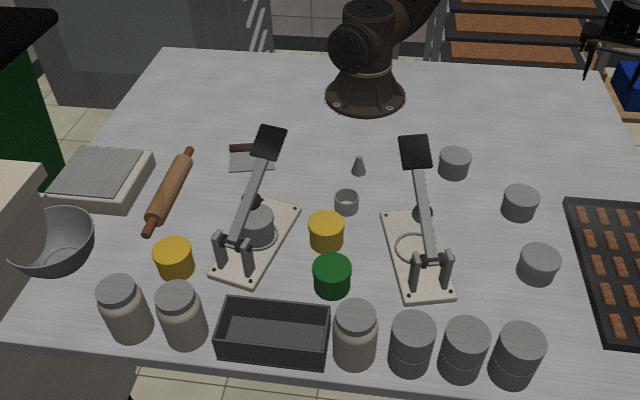

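View pics/side0.png

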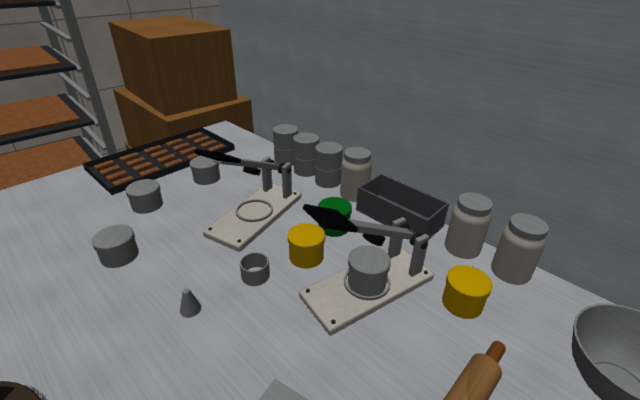

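The scene view shows two presses, with handle plates at (268,142) and (415,152). Only the left one has a tin in its nest, at about (257,225). In the side view this is the right press, with its handle at (328,217) and tin at (369,268); the other nest, at (254,211), is empty. Other things that could be mistaken for the tin are loose steel tins at scene (454,163), (520,203) and (538,264), yellow ones at (326,231) and (173,258), and a green one at (332,276). I choose the left press in the scene view.

Run:
```python
from h import *
def blob(n,box,thr):
    im=cv2.imread(f"pics/{n}0.png"); P=np.load(f"pics/{n}0.npy")
    m=(im.max(2)<thr).astype(np.uint8); q=np.zeros_like(m); x0,y0,x1,y1=box; q[y0:y1,x0:x1]=1
    k,l,st,ce=cv2.connectedComponentsWithStats(m&q); i=1+st[1:,4].argmax(); mm=l==i
    print(n,st[i],ce[i])
    p=P[cv2.erode(mm.astype(np.uint8),np.ones((3,3)))>0]; p=p[(p[:,2]>140)&(p[:,2]<260)]
    c=p.mean(0); u,s,vt=np.linalg.svd(p-c,full_matrices=False); print(" cloud mean",c,"normal",vt[2],"axes",vt[0],"n",len(p), "z",p[:,2].min(),p[:,2].max())
    cn=max(cv2.findContours(mm.astype(np.uint8),0,1)[0],key=cv2.contourArea)
    return mm,ce[i],cn
for b in [(240,115,295,170),(390,125,440,175)]:
    mm,ce,cn=blob("scene",b,60); 
    r=cv2.approxPolyDP(cn,4,True).reshape(-1,2); print(r.tolist())
blob("side",(295,195,360,240),50)
c=cam("scene"); s=cam("side")
def tri(a,b):
    d1=ray(c,*a);d2=ray(s,*b); A=np.stack([d1,-d2],1); k=np.linalg.lstsq(A,s["o"]-c["o"],rcond=None)[0]
    p,q=c["o"]+k[0]*d1,s["o"]+k[1]*d2; return (p+q)/2,np.linalg.norm(p-q)
print("tri handle",tri((268,142),(328,217)))
# lid cloud, base, hinge
for n,b in (("scene",(245,205,275,250)),("side",(350,250,388,262))):
    p=np.load(f"pics/{n}0.npy")[b[1]:b[3],b[0]:b[2]].reshape(-1,3); q=p[(p[:,2]>70)&(p[:,2]<95)]; print("lid",n,len(q),np.median(q,0),q.min(0),q.max(0))
for n in("scene","side"):
    im=cv2.resize(cv2.imread(f"pics/{n}0.png")[110:290,205:305] if n=="scene" else cv2.imread(f"pics/{n}0.png")[190:330,295:440],None,fx=3,fy=3,interpolation=2); cv2.imwrite(f"pics/crop_{n}.png",im)
```

```text
scene [240 124  47  37 959] [267.0177268  142.32012513]
 cloud mean [ 547.4932  -168.41164  215.12239] normal [ 0.4622793  -0.11628072  0.87907714] axes [ 0.8490607  -0.22785121 -0.4766338 ] n 778 z 195.5191 233.84071
[[261, 124], [252, 147], [242, 146], [240, 151], [275, 160], [286, 129]]
scene [ 398  134   35   36 1017] [414.57522124 151.67944936]
 cloud mean [543.61053 135.19841 214.86098] normal [0.46221387 0.11505327 0.87927306] axes [ 0.85042846  0.2234323  -0.47628716] n 876 z 194.61977 233.52374
[[425, 134], [398, 137], [403, 169], [431, 167]]
side [303 204  56  32 935] [330.97005348 219.95935829]
 cloud mean [ 534.991   -177.4349   219.94353] normal [ 0.43087447 -0.16324522  0.88752365] axes [ 0.81133103 -0.36050507 -0.46019346] n 663 z 194.79753 234.14009
tri handle (array([ 542.91354158, -167.58074278,  212.9529644 ]), np.float64(3.999881733872948))
lid scene 609 [ 646.4108  -177.42393   82.70259] [ 600.6342   -204.56216    70.355675] [ 740.4973  -150.266     94.88777]
lid side 443 [ 638.5608  -185.65665   83.33955] [ 605.47003 -218.77708   80.00214] [ 673.6817  -152.42877   85.98985]
```

View pics/crop_scene.png

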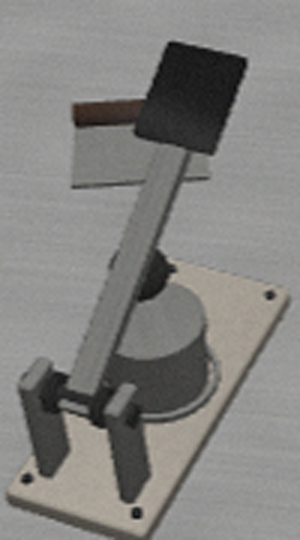

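The close crop confirms it: grey tin with its lid under the pad, black plate at the arm's free end. The arm's line to the hinge has yaw about -0.246. The plate centre is about (546,-168,215), and depth and triangulation agree to about 4 mm. Next I work out the shifts.

```bash
cat > sh.py <<'E'
import sys
from h import *
from scipy.spatial.transform import Rotation as Ro
def shift(target):
    s=env.state(); W=Ro.from_euler("xyz",s["tcp_rot"]).as_matrix()
    return W.T@(np.array(target)-s["eef_pos"])/1000
if __name__=="__main__":
    s=env.state(); print(s["t"],s["eef_pos"],s["tcp_rot"],s["ft_force"],s["opening"],s["joints"].round(3))
    print(shift([float(a) for a in sys.argv[1:4]]).round(4))
E
python3 sh.py 546 -168 260
python3 -c "
import numpy as np
a,h=224,11.6
for p in np.arange(.5,-.01,-.05): print(round(.5-p,2),round(a*np.cos(.5)-h*np.sin(.5)-(a*np.cos(p)-h*np.sin(p)),1),round(a*np.sin(p)+h*np.cos(p)-a*np.sin(.5)-h*np.cos(.5),1))"
```

```text
0.2 [218.81111174 585.32121455 214.31458949] [-3.14101635e+00 -5.15474732e-05  2.78379945e+00] [ 0.34889109 -0.63675871 -0.00707198] 0.9982022617564941 [ 1.107  0.491  1.559 -0.     1.092 -0.106]
[-0.5703 -0.5911 -0.0454]
0.0 0.0 -0.0
0.05 -5.6 -9.7
0.1 -10.8 -19.7
0.15 -15.4 -29.9
0.2 -19.6 -40.3
0.25 -23.1 -50.9
0.3 -26.2 -61.7
0.35 -28.7 -72.6
0.4 -30.7 -83.7
0.45 -32.1 -94.8
0.5 -33.0 -106.0
```

```bash
python3 -m pendant '[[[0,0,0,-0.03,0],[0,-0.03,-0.03,-0.07,-0.02],[0,-0.065,-0.065,-0.08,-0.04],[0,-0.1,-0.1,-0.08,-0.06],[0,-0.135,-0.135,-0.08,-0.08],[0,-0.17,-0.17,-0.08,-0.1],[0,-0.205,-0.205,-0.08,-0.11],[0,-0.24,-0.24,-0.08,-0.11]]]'; python3 sh.py 546 -168 260
```

```text
t: 1.0
eef_pos: [357.8, 279.2, 294.7]
tcp_rot: [3.141, 0.0, 2.895]
ft_force: [1.5, 0.7, -0.4]
opening: 0.38
1.0 [357.84136156 279.2411994  294.74851607] [3.14127886e+00 3.05713782e-04 2.89456457e+00] [ 1.5347233   0.74821103 -0.3578896 ] 0.3804334523042777 [ 0.517  0.159  1.839  0.     1.143 -0.807]
[-0.2918 -0.3877  0.0347]
```

```bash
python3 -m pendant '[[[0,-0.03,-0.04,0,0],[0,-0.06,-0.08,0,0],[0,-0.09,-0.12,0,0],[0,-0.12,-0.16,0,0],[0,-0.15,-0.2,0,0],[0,-0.18,-0.24,0,0],[0,-0.21,-0.28,0,0],[0,-0.24,-0.32,0,0]]]'; python3 sh.py 546 -168 260
```

```text
t: 1.8
eef_pos: [512.1, -90.2, 294.7]
tcp_rot: [3.141, 0.0, 2.893]
ft_force: [-0.2, 0.9, 0.0]
opening: 0.005
1.8 [512.09711111 -90.1737951  294.66439105] [3.14143200e+00 2.11031451e-04 2.89349184e+00] [-0.15200121  0.90690912  0.01218296] 0.0050188776305922275 [-0.301  0.263  1.7    0.     1.179 -1.624]
[-0.052  -0.0671  0.0347]
```

```bash
python3 -m pendant '[[[0,-0.02,-0.03,0,0],[0,-0.04,-0.055,0,0],[0,-0.052,-0.067,0.01,0],[0,-0.052,-0.067,0.025,0],[0,-0.052,-0.067,0.035,0],[0,-0.052,-0.067,0.035,0],[0,-0.052,-0.067,0.035,0],[0,-0.052,-0.067,0.035,0]]]'
python3 - <<'E'
from sh import *
s=env.state(); print(s["eef_pos"])
a=cam("scene");b=cam("side")
ia=cv2.resize(a["image"][60:260,180:340],None,fx=2.5,fy=2.5); ib=cv2.resize(b["image"][100:300,280:440],None,fx=2.5,fy=2.5)
cv2.imwrite("pics/near.png",np.hstack([ia,ib]))
w=cam("wrist"); cv2.imwrite("pics/wrist1.png",w["image"])
P=cloud(w); m=(P[...,2]>185)&(P[...,2]<240)&(w["image"].max(2)<60)&(abs(P[...,0]-546)<70)&(abs(P[...,1]+168)<60)
p=P[m]; print(len(p)); 
if len(p): print(p.mean(0),p.min(0),p.max(0))
E
```

```text
t: 2.6
eef_pos: [545.9, -165.3, 260.3]
tcp_rot: [-3.142, 0.001, 2.895]
ft_force: [0.1, -0.3, -0.6]
opening: 0.005
[ 545.92351306 -165.25189748  260.32501501]
7117
[ 535.7193741  -167.42779865  222.0649044 ] [ 504.65417036 -204.69809702  198.893152  ] [ 581.39067017 -132.58737745  235.39799558]
```

View pics/near.png

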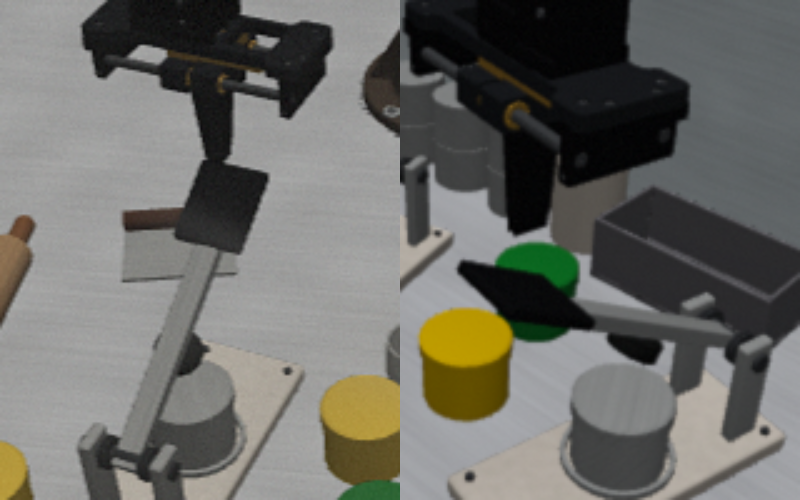

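View pics/wrist1.png

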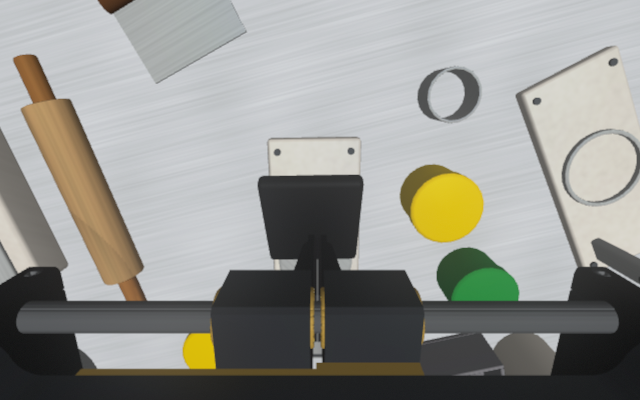

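Wrist view: the plate spans about (260..362, 177..260), and the fingers are centred over it at u≈317. The nearby views agree. Pressing down along the plate's arc now (tool +x points away from the hinge).

```bash
python3 -m pendant '[[[0,0,-0.002,0.015,0],[0,0,-0.003,0.03,0],[0,0,-0.003,0.037,0],[0,0,-0.003,0.042,0],[0,0.002,-0.003,0.047,0],[0,0.005,-0.003,0.052,0],[0,0.008,-0.003,0.057,0],[0,0.011,-0.003,0.062,0]]]'; python3 sh.py 514 -160 109
```

```text
t: 3.55
eef_pos: [534.8, -166.1, 197.6]
tcp_rot: [-3.141, 0.002, 2.894]
ft_force: [5.3, -1.6, 2.9]
opening: 0.007
3.55 [ 534.80272785 -166.1139551   197.62100099] [-3.14139557e+00  2.27757993e-03  2.89372193e+00] [ 5.32113968 -1.61166346  2.87549834] 0.007442016996761429 [-0.419  0.417  1.742  0.     0.981 -1.742]
[0.0219 0.0008 0.0886]
```

```bash
python3 -m pendant '[[[0,0.002,0,0.007,0],[0,0.004,0,0.014,0],[0,0.006,0,0.021,0],[0,0.008,0,0.028,0],[0,0.01,0,0.035,0],[0,0.0115,0,0.042,0],[0,0.013,0,0.049,0],[0,0.0145,0,0.056,0]]]'; python3 sh.py 514 -160 109
```

```text
t: 4.35
eef_pos: [518.9, -162.0, 140.9]
tcp_rot: [3.141, -0.003, 2.894]
ft_force: [-3.8, -0.8, 6.9]
opening: 0.003
4.35 [ 518.92167458 -162.01218882  140.90715599] [ 3.14143382e+00 -2.85653680e-03  2.89400308e+00] [-3.84293519 -0.81050561  6.94602898] 0.002558804399046729 [-0.424  0.468  1.839 -0.     0.838 -1.747]
[0.0052 0.0007 0.0319]
```

```bash
python3 -m pendant '[[[0,0.002,0,0.006,0],[0,0.003,0,0.011,0],[0,0.004,0,0.016,0],[0,0.005,0,0.02,0],[0,0.005,0,0.024,0],[0,0.005,0,0.027,0],[0,0.005,0,0.029,0],[0,0.005,0,0.03,0]]]'; python3 sh.py 514 -160 109
```

```text
t: 5.15
eef_pos: [515.3, -161.2, 111.6]
tcp_rot: [-3.141, 0.0, 2.894]
ft_force: [0.2, -1.5, 9.2]
opening: 0.006
5.15 [ 515.26914211 -161.22384205  111.60141714] [-3.14148448e+00  1.24357538e-04  2.89378077e+00] [ 0.15032472 -1.53568505  9.19127771] 0.006104048953334281 [-0.426  0.504  1.876 -0.     0.762 -1.748]
[0.0015 0.0009 0.0026]
```

```bash
python3 -m pendant '[[[0,0,0,0.001,0],[0,0,0,0.002,0],[0,0,0,0.003,0],[0,0,0,0.003,0],[0,0,0,0.003,0],[0,0,0,0.003,0],[0,0,0,0.003,0],[0,0,0,0.003,0]]]'; python3 sh.py 514 -160 109
```

```text
t: 5.95
eef_pos: [515.3, -161.2, 110.6]
tcp_rot: [-3.141, 0.001, 2.894]
ft_force: [-7.1, 0.2, 32.9]
opening: 0.001
5.95 [ 515.26974392 -161.22357815  110.5999266 ] [-3.14111954e+00  1.41019199e-03  2.89397592e+00] [-7.0859987   0.2235738  32.85846105] 0.0014294688489886948 [-0.425  0.505  1.878 -0.     0.758 -1.748]
[0.0015 0.0009 0.0016]
```

The force jumped to 33 N, so the arm is at its hard stop. A quick depth check of the arm and lid there, then I ease it up.

```bash
python3 - <<'E'
from h import *
a=cam("scene");b=cam("side")
cv2.imwrite("pics/down.png",np.hstack([cv2.resize(a["image"][60:260,180:340],None,fx=2.5,fy=2.5),cv2.resize(b["image"][150:350,280:440],None,fx=2.5,fy=2.5)]))
for n,c in(("scene",a),("side",b)):
    P=cloud(c).reshape(-1,3); q=P[(np.hypot(P[:,0]-640,P[:,1]+186)<30)&(P[:,2]>65)&(P[:,2]<90)]; print(n,len(q),np.median(q,0))
E
python3 -m pendant '[[[0,0,0,-0.002,0],[0,0,0,-0.004,0],[0,0,0,-0.007,0],[0,-0.001,0,-0.01,0],[0,-0.001,0,-0.013,0],[0,-0.002,0,-0.016,0],[0,-0.002,0,-0.019,0],[0,-0.003,0,-0.022,0]]]'
```

```text
scene 254 [ 648.21905554 -173.87123675   76.34823783]
side 246 [ 628.28790485 -203.80148001   79.21085995]
t: 6.85
eef_pos: [517.3, -161.6, 130.4]
tcp_rot: [3.141, -0.002, 2.894]
ft_force: [-5.1, -1.6, 7.1]
opening: 0.001
```

View pics/down.png

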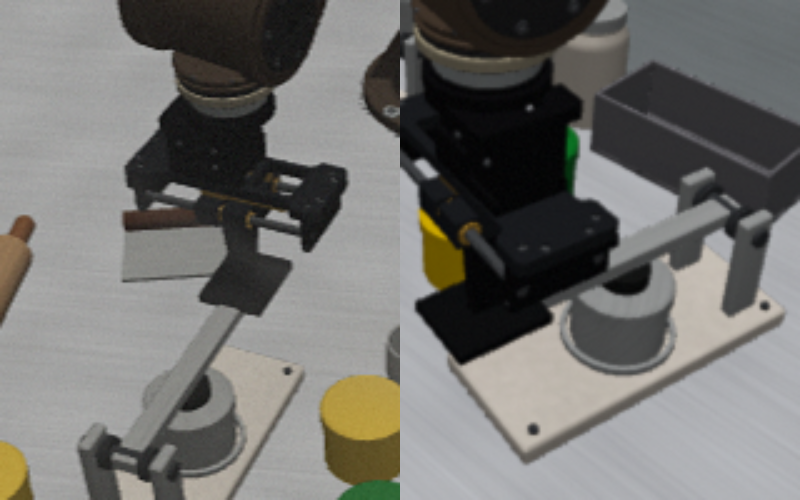

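The picture shows the arm level, the pad on the lid, and the tin still in its nest. I keep easing it up along the arc.

```bash
python3 -m pendant '[[[0,-0.001,0,-0.003,0],[0,-0.001,0,-0.006,0],[0,-0.002,0,-0.009,0],[0,-0.003,0,-0.012,0],[0,-0.004,0,-0.015,0],[0,-0.004,0,-0.018,0],[0,-0.005,0,-0.021,0],[0,-0.006,0,-0.024,0]]]'
```

```text
t: 7.65
eef_pos: [522.9, -162.9, 154.3]
tcp_rot: [3.141, -0.003, 2.894]
ft_force: [-2.8, 1.3, 6.3]
opening: 0.005
```

```bash
python3 -m pendant '[[[0,-0.001,0,-0.003,0],[0,-0.002,0,-0.006,0],[0,-0.003,0,-0.009,0],[0,-0.004,0,-0.012,0],[0,-0.005,0,-0.015,0],[0,-0.006,0,-0.018,0],[0,-0.008,0,-0.021,0],[0,-0.009,0,-0.024,0]]]'
```

```text
t: 8.45
eef_pos: [532.0, -165.1, 178.3]
tcp_rot: [3.141, -0.002, 2.894]
ft_force: [-2.0, 0.6, 5.7]
opening: 0.004
```

```bash
python3 -m pendant '[[[0,-0.001,0,-0.003,0],[0,-0.002,0,-0.006,0],[0,-0.004,0,-0.009,0],[0,-0.005,0,-0.012,0],[0,-0.006,0,-0.015,0],[0,-0.008,0,-0.018,0],[0,-0.009,0,-0.021,0],[0,-0.01,0,-0.024,0]]]'
```

```text
t: 9.25
eef_pos: [542.8, -168.0, 202.7]
tcp_rot: [3.141, 0.0, 2.894]
ft_force: [2.7, 0.8, 3.1]
opening: 0.003
```

```bash
python3 -m pendant '[[[0,-0.001,0,-0.002,0],[0,-0.002,0,-0.004,0],[0,-0.003,0,-0.006,0],[0,-0.004,0,-0.008,0],[0,-0.005,0,-0.01,0],[0,-0.006,0,-0.012,0],[0,-0.007,0,-0.014,0],[0,-0.008,0,-0.016,0]]]'
```

```text
t: 10.05
eef_pos: [550.4, -170.1, 218.7]
tcp_rot: [-3.142, 0.0, 2.894]
ft_force: [4.3, -0.6, 1.7]
opening: 0.002
```

```bash
python3 -m pendant '[[[0,0,0,-0.001,0],[0,0,0,-0.002,0],[0,0,0,-0.003,0],[0,0,0,-0.004,0],[0,0,0,-0.005,0],[0,0,0,-0.006,0],[0,0,0,-0.007,0],[0,0,0,-0.008,0]]]'
```

```text
t: 10.85
eef_pos: [550.3, -169.9, 226.7]
tcp_rot: [3.141, -0.0, 2.894]
ft_force: [0.3, -0.0, 0.4]
opening: 0.003
```

```bash
python3 -m pendant '[[[0,0,0,-0.002,0],[0,0,0,-0.004,0],[0,0,0,-0.008,0],[0,0,0,-0.02,0],[0,0,0,-0.04,0],[0,0,0,-0.06,0],[0,0,0,-0.08,0],[0,0,0,-0.1,0]]]'
python3 - <<'E'
from h import *
a=cam("scene");b=cam("side")
print(env.state()["t"],env.state()["ft_force"])
cv2.imwrite("pics/up.png",np.hstack([cv2.resize(a["image"][60:260,180:340],None,fx=2.5,fy=2.5),cv2.resize(b["image"][150:350,280:440],None,fx=2.5,fy=2.5)]))
for n,c in(("scene",a),("side",b)):
    C=cloud(c);P=C.reshape(-1,3);P0=np.load(f"pics/{n}0.npy").reshape(-1,3)
    D=c["image"].max(2).ravel()<60
    for Q in(P0,P):
        q=Q[(np.hypot(Q[:,0]-638,Q[:,1]+186)<28)&(Q[:,2]>65)&(Q[:,2]<90)]
        h=Q[(abs(Q[:,0]-546)<45)&(abs(Q[:,1]+168)<45)&(Q[:,2]>180)&(Q[:,2]<250)]
        s=Q[(abs(Q[:,0]-544)<45)&(abs(Q[:,1]-135)<45)&(Q[:,2]>180)&(Q[:,2]<250)]
        print(n,"lid",len(q),np.median(q,0).round(1),"handle",len(h),h.mean(0).round(1),h[:,2].max().round(1),"spare",s.mean(0).round(1))
E
```

```text
t: 11.65
eef_pos: [550.2, -169.9, 328.5]
tcp_rot: [-3.142, 0.001, 2.894]
ft_force: [-0.1, -0.2, 0.5]
opening: 0.005
11.75 [-0.04594312  0.41310803  1.53459668]
scene lid 320 [ 638.7 -182.6   83.3] handle 1056 [ 550.5 -168.   212.6] 235.8 spare [546.6 137.3 212.1]
scene lid 340 [ 639.4 -183.8   75.9] handle 1051 [ 550.5 -168.   212.5] 235.7 spare [546.4 137.2 212.1]
side lid 462 [ 637.1 -186.6   83.4] handle 837 [ 537.6 -175.   218.5] 234.1 spare [533.4 123.9 216.7]
side lid 459 [ 637.3 -186.5   75.9] handle 833 [ 537.5 -175.   218.5] 234.3 spare [533.3 123.7 216.8]
```

View pics/up.png

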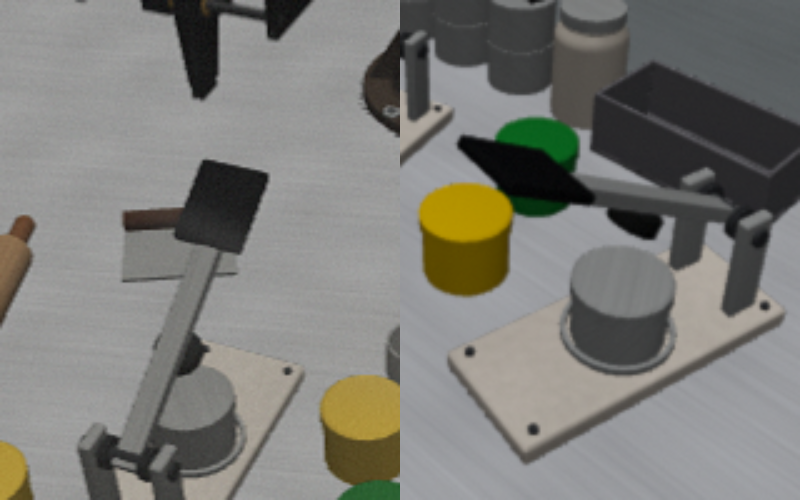

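The lid top dropped from 83.4 to 75.9 mm and the tin has not moved. Both arms are where they started, and the gripper is clear.

```bash
python3 -c "
from cell import env
print(env.job_done())"
```

```text
the job is handed in; nothing more can be done
None
```

The lid is pressed home and the press arm is back up. I pushed the handle plate of the press holding the tin down to its hard stop, where the force jumped to 33 N. Then I eased it up with the fingers on the plate over about 4 s, roughly 0.15 rad/s, and withdrew. The job was handed in at about 12 s; no verdict is reported.

**Last checks:**
- **Lid:** its top went from 83.4 to 75.9 mm in both camera views, so it is about 7.5 mm further on. With the arm down, the side view read 79 mm because the arm and pad blocked most of the lid; the later clear view read 75.9 mm.
- **Tin:** it is still in its nest, having moved about 1 mm at most.
- **Arms:** both handles are within 0.2 mm of where they started, so both arms are up and the empty press was not worked.
- **Gripper:** it stands about 95 mm above the plate, touching nothing.

No check failed. The only other disagreement was about 4 mm between the depth and two-view estimates of the handle position at the start, which did not matter for the press.

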